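# Set the weighing display for the mould station

### The job

Turn the grey display on its swivel stand until its screen faces squarely towards the filling mould (the open steel cylinder on the round plate), and lean it back 30 degrees from upright, so that the person filling the mould can read it. Do not shift the loose things on the bench.

Things in the scene. Friction and masses are not known exactly. Their poses are not given: they have to be found in the camera images.
- stand: fixed foot of the display stand: dark steel disc 150 mm across, 12 mm thick, with a column 30 mm thick up to 82 mm height, screwed to the bench. Origin: centre of the underside, on the swivel axis; z up
- pivot (a point): point where the upright swivel axis meets the level tilt axis, 165 mm above the bench; it is the centre of the display case. Its frame turns with the U bracket (30 mm deep, 206 mm wide over its 5 mm arms, which rise beside the case to 182 mm height) but does not tilt: z up, -x is the level direction in which the screen faces, y along the tilt axis
- screen (a point): centre of the front (screen) face of the display: a grey case 180 mm wide, 124 mm high, 24 mm thick, black screen in the front with a row of white keys below it, round black knobs (decor) out to y = +-116 mm on the tilt axis. This point is 13.5 mm in front of the tilt axis, half way up the case. Axes turn with the case: -x out of the screen, y along its width, z up along its height
- swivel (a joint): turn of the U bracket with the display about the upright axis; 0 when it faces the stand's -x, positive anticlockwise seen from above; range -1.7 to 1.7. Stiff friction joint (about 0.3 N m), stays where it is left
- tilt (a joint): lean of the display case in its U bracket; 0 upright, positive = leaned back (screen looks upward); range -0.5 to 1.0. Stiff friction joint (about 0.3 N m), stays where it is left
- mould: fixed filling mould: open steel cylinder 116 mm across with a collar, dark filling inside, held by three wing nuts on a round dark plate 180 mm across; 120 mm tall in all. Origin: centre of the underside
- mould_top (a point): centre of the mould's rim, 120 mm above the bench
- balance: fixed bench balance, white, 220 x 190 mm, 73 mm tall, with a square steel pan (not the display to be set). Origin: centre of the underside
- spray_can: bystander, loose: upright aerosol can with a green band, 62 mm across, 190 mm tall. Origin: its underside
- funnel: bystander, loose: steel funnel standing on its narrow end (72 mm across), wide end up (112 mm), 105 mm tall. Origin: its underside
- mallet: bystander, loose: hammer lying down, 250 mm long. Origin: its underside
- end_plate: bystander, loose: dark steel disc with a boss, 120 mm across, 45 mm tall. Origin: its underside
- jar: bystander, loose: amber jar with a black cap, 72 mm across, 85 mm tall. Origin: its underside
- scraper: bystander, loose: spatula lying down, 200 mm long. Origin: its underside
Not all that is in view belongs to the job. What is shaped like the mould but green is not meant.

How it is judged (in metres and radians):
At the end, for the whole second after the job is handed in: The screen faces the mould: seen from above, the line straight out of the screen's centre passes within 50 mm of the mould's centre (about 7 degrees), the mould being in front of the screen. The case leans back 30 degrees from upright, within 8 degrees. Both joints are at rest (y of mould_top in the frame of pivot between -0.05 and 0.05 m and x of mould_top in the frame of pivot below -0.15 m and value of joint tilt between 0.383972 and 0.663225 rad and velocity of joint tilt between -0.05 and 0.05 rad/s and velocity of joint swivel between -0.05 and 0.05 rad/s); the robot touches nothing.
It fails at once if a loose bystander is shifted by more than 30 mm (distance of any of spray_can, funnel, mallet, end_plate, jar, scraper from where it was at the start of the episode above 0.03 m).
It also fails if it takes over 40 s, if anything falls off the work surface, if the arm or the gripper's body presses on something with over 40 N, if the wrist force passes 120 N, or if a joint passes its speed limit or range.

### The arm

A 6-joint arm with a two-finger parallel gripper is mounted at the origin on the work surface. World frame = base frame: x ahead of the robot, y to its left, z up, the work surface at z = 0. Lengths are in mm, angles in rad, forces in N, time in s.
With the tool pointing down it reaches from about 300 to 775 mm from the base axis. Payload 14.6 kg.
Tool frame: the origin (TCP) lies at the very end of the fingers, on their centre line; the grasp point (between the pads) lies 19 mm behind it; z points along the fingers, y is the line along which they close (so a half turn about z gives the same grasp; the last joint's range is limited). The gripper opens to 94 mm and grips with 3 to 60 N. Pads are 16 mm wide; open, the fingers measure 119 mm over their backs; the gripper's body (75 mm by 177 mm) begins 78 mm behind the grasp point.
Start: joints at [1.073, 0.3, 1.521, -0, 1.321, -0.067], TCP at [229.675, 499.738, 169.446] pointing down, gripper open.
Joint ranges: [-3.03, 3.03], [-0.79, 2.21], [0.23, 2.52], [-1.04, 4.18], [0, 3.07], [-2.55, 2.55]. Speed limits (rad/s): [2.22, 2.22, 2.57, 3.14, 3.14, 3.14].

### API

Orientations are given as [roll, pitch, yaw] about the fixed x, y, z axes, in that order (R = Rz(yaw) Ry(pitch) Rx(roll)).
In Python, from cell import manip gives the robot as it stands.
- The arm moves only by the tool servo_tool, never from a script. Its argument "rows" is a list of rows, each a list of 7 numbers: the turn, a rotation vector about the world's x, y, z in degrees, then the shift along the world's x, y, z in mm, then the closure, from 0 (fully open) to 1 (shut). In form: [[rx, ry, rz, dx, dy, dz, fingers], ...]. A call has 1 to 20 rows; each row shifts and turns the commanded pose from where the row before left it; what a row does not reach is not made up. A row lasts 1/8 s, in which the tool goes at most 62.5 mm and 10.7 degrees, less where a joint would pass 70% of its speed; a pose out of reach is approached as far as the arm can. A call with a gripper value outside its range is refused whole. The fingers move at their own pace and stop on an object; "grip_force" is the grip in N (left out, the last holds). Time passes only in rows, so rows that do not move let the fingers close. It gives the time, the measured TCP pose, the force, the opening and the grip force at its end, in the units of the state.
- manip.read_state(): the state, without advancing time (a new reading comes with each control period).
- manip.camera(name): name is "scene" or "top" or "wrist"; returns the picture (420x560x3 uint8, red, green, blue); there is no depth.
- manip.camera_info(name): a dict with "fx", "fy", "cx", "cy" (pixels), "position" and "rotation" of the camera in the world; the wrist camera has in their place "T_tool_cam" (4x4, takes a point from camera to tool coordinates, whose origin is the TCP and whose axes are the flange's). Camera axes: x right, y down, z forward; pixel columns grow to the right and rows downward; lengths in mm; the calibration is good to about 2 mm. A picture is of the moment at which its call begins: read the wrist's pose just before it. camera_info takes no time and is no camera call.
- manip.sign_off(): hands the job in; it is judged then, once.
The state is a dict: "clock": time; "joints": joint angles; "qd": joint speeds; "effort": joint torques, N m; "eef_pos": TCP position; "eef_rot": TCP orientation; "wrist_force": force on the tool from outside, world axes, zero at the start; "moment": the same for the moment, N m; "finger_gap": finger opening in mm; "finger_force": force on a finger pad.
Only numpy, scipy, OpenCV 4.12 (cv2) and the standard library are available. Lean on these libraries where they do the work, as an engineer would, in place of code of your own. Each camera call takes 0.05 s, during which the arm holds its last target. There are 200 camera calls.

## Working session

There is one attempt and no reset: what is moved stays moved. The work goes in short steps, Python scripts to look and compute and a tool call to move; the robot and the scene stay as the last step left them, time stands still between calls to the robot, and variables do not carry over. Pictures are saved under pics/ and viewed, at most 10 in all, crops included, and the job is handed in when it is done.

Besides the shell and the picture viewer there is one more tool, called after "Emit:" by a JSON object that holds its "name" and its "arguments", one argument or row to a line. servo_tool: Moves the arm, as the interface text tells. Its arguments: {"type":"object","properties":{"rows":{"type":"array","items":{"type":"array","items":{"type":"number"}}},"grip_force":{"type":"number"}},"required":["rows"]}

```bash
mkdir -p pics; python3 - <<'E'
from cell import manip
import cv2, numpy as np
for n in("scene","top"):
    im=manip.camera(n); cv2.imwrite(f"pics/{n}0.png",im[:,:,::-1])
    i=manip.camera_info(n); print(n,i)
E
```

```text
scene {'fx': 539.3525264220278, 'fy': 539.3525264220278, 'cx': 284.6975893817754, 'cy': 202.29208490178246, 'position': array([1111.3909161 ,  646.2008034 , 1569.38792964]), 'rotation': array([-2.55098716,  0.005023  ,  2.50827554])}
top {'fx': 381.0983360233097, 'fy': 381.0983360233097, 'cx': 281.30184711066835, 'cy': 208.01459872868386, 'position': array([ 412.09707091, -116.79482295, 1325.60718085]), 'rotation': array([-3.03110454, -0.00978077, -1.5683826 ])}
```

View pics/scene0.png

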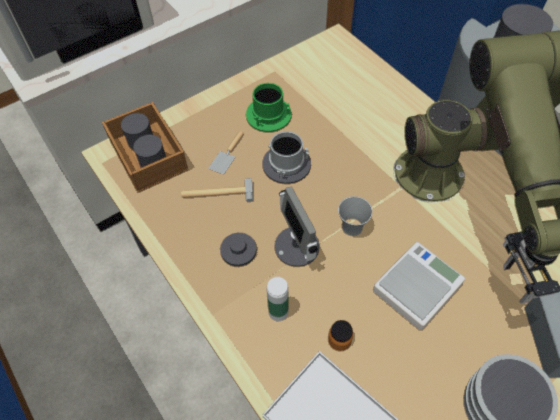

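View pics/top0.png

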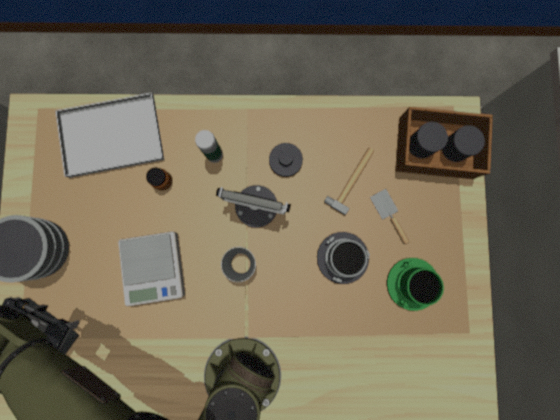

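The display is at top (255,203) / scene (297,225). There are two mould candidates. The grey one at top (343,258) / scene (287,155) matches, and the green one at top (415,285) is the decoy. The balance at top (150,268) is not the display. I'll check with close crops.

```bash
cat > h.py <<'E'
from cell import manip
import numpy as np, cv2
from scipy.spatial.transform import Rotation as R
def ray(n,u,v):
    i=manip.camera_info(n); d=np.array([(u-i["cx"])/i["fx"],(v-i["cy"])/i["fy"],1.])
    return np.array(i["position"]),R.from_euler("xyz",i["rotation"]).as_matrix()@d
def onz(n,u,v,z):
    p,d=ray(n,u,v); return p+d*(z-p[2])/d[2]
def proj(n,P):
    i=manip.camera_info(n); c=R.from_euler("xyz",i["rotation"]).as_matrix().T@(np.array(P)-i["position"])
    return c[0]/c[2]*i["fx"]+i["cx"],c[1]/c[2]*i["fy"]+i["cy"]
E
python3 - <<'E'
from h import *
a=cv2.imread("pics/top0.png")[140:300,180:380]; b=cv2.imread("pics/scene0.png")[120:280,220:370]
cv2.imwrite("pics/c0.png",np.hstack([cv2.resize(a,None,fx=2.2,fy=2.2,interpolation=2)[:352],cv2.resize(b,None,fx=2.2,fy=2.2,interpolation=2)[:352]]))
E
```

```text
(no output)
```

View pics/c0.png

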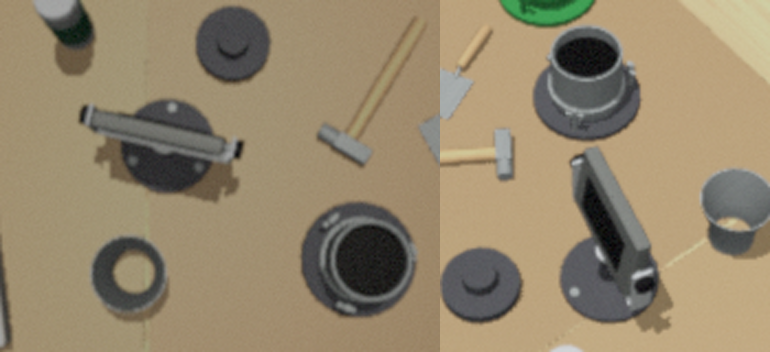

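The screen's dark face looks towards the end plate (+x, away from the robot). The knobs are at top px about (219.5,192) and (288,208). The grey mould's rim is at about (349,258), and its wing nuts and dark plate match the description. Next I measure.

```bash
python3 - <<'E'
from h import *
pr=lambda n,p:print(n,np.round(p,0))
im=cv2.imread("pics/top0.png")
pr("foot",onz("top",256.4,206,12)); kl=onz("top",219.5,192.3,165);kr=onz("top",288,208,165);pr("kl",kl);pr("kr",kr)
pr("piv",(kl+kr)/2); print("width",np.linalg.norm(kl-kr))
m=onz("top",349,258,120); pr("mould",m); pr("mouldbase",onz("top",342.7,257.3,10))
pr("mould scene rim",onz("scene",220+587/2.2,120+55/2.2,120)); pr("foot scene",onz("scene",220+(608-440)/2.2,120+280/2.2,12))
pr("mould scene rim",onz("scene",220+(587-440)/2.2,120+55/2.2,120))
d=kr-kl; print("axis dir deg",np.degrees(np.arctan2(d[1],d[0])))
for n,u,v,z in [("spray",205,133,190),("spraybase",213,155,0),("endp",286,160,10),("funneltop",238,264,105),("malhead",336,206,15),("malhead2",330,200,20),("malend",371,149,10),("jar",156,176,85)]: pr(n,onz("top",u,v,z))
# tilt: top edges of case in top view / scene corners
for (u,v) in [(592,150),(645,265),(575,190),(622,290)]: print(u,v,[np.round(onz("scene",220+(u-440)/2.2,120+v/2.2,z),0) for z in(105,165,225)])
E
```

```text
foot [565. -43.  12.]
kl [589.  62. 165.]
kr [ 541. -148.  165.]
piv [565. -43. 165.]
width 215.95637532265619
mould [ 389. -341.  120.]
mouldbase [ 389. -340.   10.]
mould scene rim [-164.   83.  120.]
foot scene [574. -34.  12.]
mould scene rim [ 394. -331.  120.]
axis dir deg -102.79111618428824
spray [768. 106. 190.]
spraybase [748. 113.   0.]
endp [ 728. -145.   10.]
funneltop [369.   8. 105.]
malhead [ 565. -319.   15.]
malhead2 [ 585. -298.   20.]
malend [ 770. -447.   10.]
jar [654. 285.  85.]
592 150 [array([ 491., -186.,  105.]), array([ 516., -152.,  165.]), array([ 542., -118.,  225.])]
645 265 [array([550.,  19., 105.]), array([573.,  45., 165.]), array([596.,  70., 225.])]
575 190 [array([ 554., -143.,  105.]), array([ 577., -111.,  165.]), array([600., -78., 225.])]
622 290 [array([600.,  31., 105.]), array([621.,  57., 165.]), array([642.,  82., 225.])]
```

```bash
python3 - <<'E'
from h import *
a=cv2.imread("pics/top0.png")[170:240,205:300]; b=cv2.imread("pics/scene0.png")[180:275,260:330]
a=cv2.resize(a,None,fx=4,fy=4,interpolation=2); b=cv2.resize(b,None,fx=5,fy=5,interpolation=2)
o=np.zeros((475,730,3),np.uint8); o[:280,:380]=a; o[:,380:]=b; cv2.imwrite("pics/c1.png",o)
s=manip.read_state(); print(s["clock"],s["joints"],s["eef_pos"],s["eef_rot"],s["wrist_force"],s["finger_gap"])
print(manip.camera_info("wrist"))
E
```

```text
0.1 [ 1.07343955e+00  3.00395846e-01  1.52152766e+00 -2.93618423e-05
  1.32068488e+00 -6.66147467e-02] [229.5375351  499.51264288 168.9502227 ] [-3.14057728e+00 -3.92350257e-05  2.71085789e+00] [ 0.73301156 -0.38927127  0.32790176] 94.06291095841662
{'fx': 369.93975364314065, 'fy': 369.93975364314065, 'cx': 281.26452214612937, 'cy': 213.457170266983, 'T_tool_cam': array([[ 7.83635032e-04, -9.60607927e-01, -2.77906094e-01,
         8.09787561e+01],
       [ 9.99999511e-01,  9.20454901e-04, -3.61854698e-04,
         4.42559516e-01],
       [ 6.03400517e-04, -2.77905674e-01,  9.60608178e-01,
        -2.14129063e+02],
       [ 0.00000000e+00,  0.00000000e+00,  0.00000000e+00,
         1.00000000e+00]])}
```

View pics/c1.png

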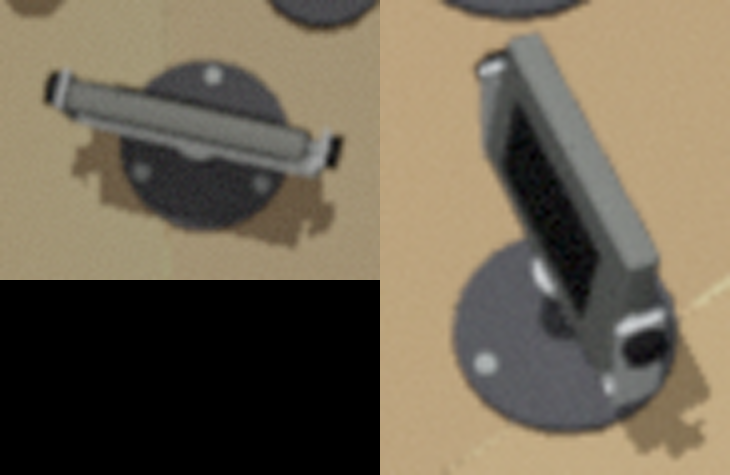

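The top face's corners are sharp in both views. In scene they are (286.6,189), (292,187.4), (315.4,230.6) and (310,234.4).

```bash
python3 - <<'E'
from h import *
S=[(513,45),(540,37),(657,253),(630,272)] # right(-y) front,back ; left(+y) back,front
T=[(308,132),(308,158),(70,108),(70,80)]
Q=[]
for s,t in zip(S,T):
    p,d=ray("scene",260+(s[0]-380)/5,180+s[1]/5); q,e=ray("top",205+t[0]/4,170+t[1]/4)
    k=np.linalg.lstsq(np.c_[d,-e],q-p,rcond=None)[0]; P=p+k[0]*d;Qq=q+k[1]*e; Q.append((P+Qq)/2); print(np.round((P+Qq)/2),np.round(P-Qq))
    print("  at z227", np.round(onz("scene",260+(s[0]-380)/5,180+s[1]/5,227)),np.round(onz("top",205+t[0]/4,170+t[1]/4,227)))
print("mean",np.mean(Q,0))
kl=onz("top",205+57/4,170+89/4,165); kr=onz("top",205+328/4,170+152/4,165); print(kl,kr,(kl+kr)/2,np.degrees(np.arctan2(*(kr-kl)[1::-1])))
print("foot",onz("top",205+204/4,170+144/4,12),onz("scene",260+(565-380)/5,180+336/5,12))
e=lambda r:np.round(R.from_euler("xyz",r).as_matrix(),2)
print(e(manip.read_state()["eef_rot"]))
E
```

```text
[ 548. -127.  216.] [-4.  4. -1.]
  at z227 [ 551. -119.  227.] [ 549. -129.  227.]
[ 529. -127.  209.] [-5.  5. -1.]
  at z227 [ 534. -114.  227.] [ 530. -129.  227.]
[567.  45. 217.] [ 0. -0.  0.]
  at z227 [571.  49. 227.] [566.  44. 227.]
[588.  46. 217.] [-0.  0. -0.]
  at z227 [591.  50. 227.] [586.  44. 227.]
mean [557.91561617 -40.95822805 215.02905633]
[588.9692394   63.00220436 165.        ] [ 540.99404036 -145.29985936  165.        ] [564.98163988 -41.1488275  165.        ] -102.96993325582167
foot [564.5885122  -41.52455732  12.        ] [572.5297874  -32.51575907  12.        ]
[[-0.91  0.42 -0.  ]
 [ 0.42  0.91 -0.  ]
 [ 0.   -0.   -1.  ]]
```

Emit:
{"name": "servo_tool", "arguments": {
  "rows": [
    [0, 0, 0, 0, 0, 50, 0],
    [0, 0, 0, 0, 0, 55, 0],
    [0, 0, 0, 0, 0, 55, 0],
    [0, 0, -6.5, 28, -45, 0, 0],
    [0, 0, -6.5, 28, -45, 0, 0],
    [0, 0, -6.5, 28, -45, 0, 0],
    [0, 0, -6.5, 28, -45, 0, 0],
    [0, 0, -6.5, 28, -45, 0, 0],
    [0, 0, -6.5, 28, -45, 0, 0],
    [0, 0, -6.5, 28, -45, 0, 0],
    [0, 0, -6.5, 28, -45, 0, 0],
    [0, 0, -6.5, 28, -45, 0, 0],
    [0, 0, -6.5, 28, -45, 0, 0],
    [0, 0, -6.5, 28, -45, 0, 0],
    [0, 0, -6.5, 28, -45, 0, 0],
    [0, 0, 0, 0, 0, 0, 0],
    [0, 0, 0, 0, 0, 0, 0]
  ]
}}

```text
clock: 2.22
eef_pos: [565.5, -40.0, 329.1]
eef_rot: [-3.141, -0.0, 1.35]
wrist_force: [-0.5, 0.3, -0.6]
finger_gap: 94.2
finger_force: 0.0
```

```bash
cat >> h.py <<'E'
def wpose():
    s=manip.read_state(); T=np.eye(4); T[:3,:3]=R.from_euler("xyz",s["eef_rot"]).as_matrix(); T[:3,3]=s["eef_pos"]
    return T@manip.camera_info("wrist")["T_tool_cam"]
def wz(T,u,v,z):
    i=manip.camera_info("wrist"); d=T[:3,:3]@np.array([(u-i["cx"])/i["fx"],(v-i["cy"])/i["fy"],1.]); return T[:3,3]+d*(z-T[2,3])/d[2]
E
python3 - <<'E'
from h import *
T=wpose(); np.save("T1.npy",T); cv2.imwrite("pics/w1.png",manip.camera("wrist")[:,:,::-1])
s=manip.read_state(); print(s["eef_pos"],s["eef_rot"],s["joints"])
E
```

```text
[565.38220363 -39.54569915 329.5343419 ] [-3.14158375e+00 -1.05561097e-04  1.35084051e+00] [-1.34510941e-01  2.77640842e-01  1.18640231e+00  1.06542692e-04
  1.67754937e+00  8.54562249e-02]
```

View pics/w1.png

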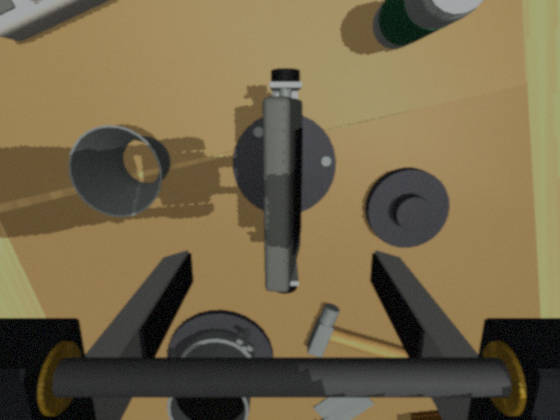

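Wrist view: the case is centred at col ~281 between the open fingers. Its top face has corners (265,98), (301,100), (266,290) and (291,292). The foot disc is centred at (284,163) and the knob is at (286,76).

```bash
python3 - <<'E'
from h import *
T=np.load("T1.npy")
print("foot",wz(T,284,163,12),"knob",wz(T,286,76,165))
im=cv2.cvtColor(cv2.imread("pics/w1.png"),cv2.COLOR_BGR2GRAY)
for v in(130,160,200,240,270): print(v,im[v,254:312].tolist())
for v in (160,200,240): 
  for u in (266,291): print(u,v,wz(T,u,v,227))
E
```

```text
foot [569.96776379 -37.85035678  12.        ] knob [593.91603232  65.76753208 165.        ]
130 [81, 89, 90, 89, 94, 92, 93, 88, 79, 69, 72, 81, 95, 102, 103, 102, 104, 103, 104, 107, 105, 110, 107, 107, 104, 109, 109, 106, 104, 101, 103, 105, 100, 95, 87, 72, 57, 48, 47, 44, 38, 31, 24, 5, 20, 14, 0, 24, 52, 68, 77, 74, 75, 77, 75, 74, 70, 72]
160 [40, 45, 44, 41, 39, 45, 41, 43, 47, 56, 70, 79, 87, 97, 103, 103, 104, 105, 102, 106, 105, 105, 108, 109, 106, 109, 109, 108, 103, 100, 101, 102, 96, 92, 84, 72, 56, 45, 44, 28, 24, 18, 16, 4, 6, 1, 2, 32, 53, 67, 69, 69, 74, 72, 71, 71, 70, 72]
200 [37, 39, 37, 39, 37, 38, 39, 30, 42, 45, 61, 75, 81, 81, 76, 69, 69, 64, 67, 70, 65, 68, 70, 70, 73, 71, 70, 69, 72, 70, 65, 61, 60, 55, 51, 35, 37, 32, 36, 19, 5, 12, 1, 1, 17, 6, 20, 43, 61, 65, 65, 68, 67, 67, 68, 68, 66, 69]
240 [83, 88, 86, 85, 85, 83, 83, 87, 86, 75, 73, 70, 69, 67, 65, 64, 59, 66, 67, 67, 70, 66, 67, 69, 67, 67, 70, 65, 70, 66, 65, 62, 61, 51, 48, 40, 38, 30, 33, 27, 15, 4, 9, 24, 35, 65, 96, 123, 130, 129, 132, 130, 131, 130, 134, 133, 132, 129]
270 [127, 130, 130, 126, 128, 129, 129, 125, 125, 117, 104, 84, 85, 87, 94, 101, 103, 102, 102, 102, 102, 103, 102, 105, 104, 105, 103, 103, 104, 99, 101, 97, 93, 87, 74, 59, 51, 46, 46, 54, 61, 70, 81, 102, 116, 127, 128, 132, 128, 127, 128, 128, 129, 130, 128, 128, 130, 130]
266 160 [561.09079042  -0.69569511 227.        ]
291 160 [581.93593186  -5.3530593  227.        ]
266 200 [553.01338097 -34.97076767 227.        ]
291 200 [574.50573337 -39.77031956 227.        ]
266 240 [544.41872654 -71.44067875 227.        ]
291 240 [566.5997676  -76.39137114 227.        ]
```

Emit:
{"name": "servo_tool", "arguments": {
  "rows": [
    [-0.7, -2.9, 0, 0, 0, -40, 0],
    [-0.7, -2.9, 0, 0, 0, -50, 0],
    [0, 0, 0, 0, 1, -48, 0],
    [0, 0, 0, 0, 0, 0, 0],
    [0, 0, 0, 0, 0, 0, 0.5],
    [0, 0, 0, 0, 0, 0, 0.7],
    [0, 0, 0, 0, 0, 0, 0.8],
    [0, 0, 0, 0, 0, 0, 1],
    [0, 0, 0, 0, 0, 0, 1],
    [0, 0, 0, 0, 0, 0, 1],
    [0, 0, 0, 0, 0, 0, 1],
    [0, 0, 0, 0, 0, 0, 1]
  ],
  "grip_force": 30
}}

```text
clock: 3.78
eef_pos: [565.7, -39.3, 191.4]
eef_rot: [3.037, 0.002, 1.349]
wrist_force: [0.5, -0.8, 0.8]
finger_gap: 17.8
finger_force: 0.1
```

```bash
python3 - <<'E'
from h import *
s=manip.read_state(); print(s["finger_gap"],s["finger_force"],s["wrist_force"])
a=cv2.imread
w=manip.camera("wrist")[:,:,::-1]; t=manip.camera("scene")[160:290,230:380,::-1]
s=manip.read_state(); print(s["finger_gap"],s["finger_force"])
o=np.hstack([cv2.resize(w,(400,300)),cv2.resize(t,(346,300),interpolation=2)]); cv2.imwrite("pics/w2.png",o)
E
```

```text
17.764252310478103 0.089919537977039 [ 0.49488385 -0.84731819  0.75851351]
8.819742693518736 0.0
```

View pics/w2.png

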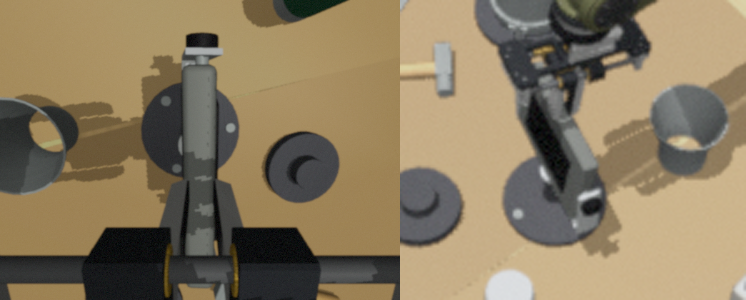

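Emit:
{"name": "servo_tool", "arguments": {
  "rows": [
    [0, 0, 0, 0, 0, 0, 1],
    [0, 0, 0, 0, 0, 0, 1],
    [0, 0, 0, 0, 0, 0, 1],
    [0, 0, 0, 0, 0, 0, 1]
  ]
}}

```text
clock: 4.38
eef_pos: [565.7, -39.2, 191.5]
eef_rot: [3.037, 0.002, 1.349]
wrist_force: [0.2, 0.2, 0.6]
finger_gap: 0.5
finger_force: 0.0
```

```bash
python3 - <<'E'
from h import *
s=manip.read_state(); print({k:np.round(v,3) for k,v in s.items()})
print(proj("scene",[565.7,-39.3,191]),proj("scene",[565,-39,227]))
w=manip.camera("wrist")[150:420,130:430,::-1]; t=manip.camera("scene")[160:260,250:350,::-1]
o=np.hstack([cv2.resize(w,(400,360)),cv2.resize(t,(360,360),interpolation=2)]); cv2.imwrite("pics/w3.png",o)
E
```

```text
{'clock': np.float64(4.375), 'joints': array([-0.128,  0.252,  1.534, -0.012,  1.252,  0.097]), 'qd': array([-0.002,  0.001,  0.   , -0.   , -0.   ,  0.001]), 'effort': array([-0.0000e+00, -5.1108e+01, -3.5997e+01,  4.4000e-02, -2.6800e-01,
        8.0000e-03]), 'eef_pos': array([565.655, -39.243, 191.457]), 'eef_rot': array([3.037e+00, 2.000e-03, 1.349e+00]), 'wrist_force': array([0.187, 0.215, 0.606]), 'moment': array([-0.043,  0.123,  0.029]), 'finger_force': np.float64(0.0), 'finger_gap': np.float64(0.461)}
(np.float64(298.2760076002527), np.float64(215.59696361889374)) (np.float64(298.71739196179004), np.float64(209.0482611685096))
```

View pics/w3.png

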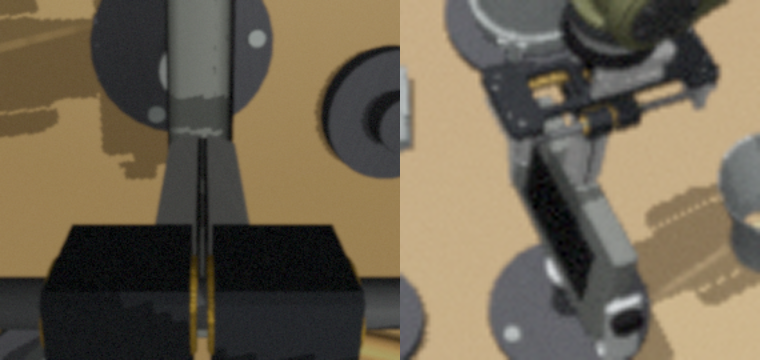

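The gap is 0.5 mm with zero force, yet the fingers sit where the case is. They show no contact, so before going on I'll probe gently with a small sideways move and read the forces.

Emit:
{"name": "servo_tool", "arguments": {
  "rows": [
    [0, 0, 0, -3.9, 0.9, 0, 1],
    [0, 0, 0, -3.9, 0.9, 0, 1],
    [0, 0, 0, 0, 0, 0, 1]
  ]
}}

```text
clock: 4.85
eef_pos: [557.6, -37.4, 191.6]
eef_rot: [3.037, 0.002, 1.349]
wrist_force: [0.6, 0.3, -0.4]
finger_gap: 0.7
finger_force: 0.0
```

```bash
python3 - <<'E'
from h import *
s=manip.read_state(); print({k:np.round(s[k],2) for k in("eef_pos","wrist_force","moment","finger_gap","finger_force")})
T=wpose(); i=manip.camera_info("wrist")
def pw(P): c=T[:3,:3].T@(np.array(P)-T[:3,3]); return c[0]/c[2]*i["fx"]+i["cx"],c[1]/c[2]*i["fy"]+i["cy"]
for P in([588,47,227],[567,45,227],[548,-128,227],[593,64,165],[568,-39,12],[565,-39,227]): print(P,np.round(pw(P)))
w=manip.camera("wrist")[:,:,::-1]; cv2.imwrite("pics/w4.png",w)
g=cv2.cvtColor(w,cv2.COLOR_BGR2GRAY)
for v in (110,150,190,230): print(v,g[v,235:325:2].tolist())
E
```

```text
{'eef_pos': array([557.63, -37.36, 191.57]), 'wrist_force': array([ 0.63,  0.35, -0.38]), 'moment': array([-0.06,  0.11, -0.03]), 'finger_gap': np.float64(0.73), 'finger_force': np.float64(0.0)}
[588, 47, 227] [313.  90.]
[567, 45, 227] [270. 104.]
[548, -128, 227] [304. 406.]
[593, 64, 165] [297.  63.]
[568, -39, 12] [274. 184.]
[565, -39, 227] [302. 267.]
110 [95, 96, 91, 97, 91, 93, 94, 95, 96, 96, 95, 92, 93, 93, 95, 113, 127, 125, 88, 64, 80, 95, 103, 110, 110, 112, 111, 111, 113, 115, 118, 115, 119, 120, 117, 120, 120, 111, 118, 111, 104, 92, 87, 137, 150]
150 [44, 44, 45, 45, 50, 45, 43, 46, 48, 45, 48, 46, 44, 51, 49, 94, 121, 90, 37, 65, 82, 94, 104, 111, 111, 112, 113, 114, 112, 113, 115, 118, 117, 118, 119, 121, 114, 108, 115, 106, 95, 79, 55, 57, 75]
190 [41, 44, 42, 45, 44, 40, 46, 37, 45, 39, 44, 44, 39, 56, 101, 115, 120, 99, 40, 62, 78, 94, 100, 110, 109, 110, 114, 111, 115, 116, 114, 116, 117, 117, 121, 119, 114, 115, 108, 100, 91, 67, 48, 68, 68]
230 [39, 44, 42, 43, 39, 42, 42, 45, 65, 78, 82, 72, 54, 44, 43, 61, 116, 106, 47, 49, 57, 61, 67, 73, 72, 75, 77, 71, 71, 74, 72, 74, 68, 71, 73, 72, 70, 67, 65, 60, 52, 39, 84, 123, 134]
```

Frame w1 already had the answer. The fingertips appear at row ~255 with 182 px between the pads, which puts the real finger ends about 36 mm behind the stated TCP. So they only skimmed over the case's top. I'll open, go back and descend ~28 mm more.

Emit:
{"name": "servo_tool", "arguments": {
  "rows": [
    [0, 0, 0, 4, -1, 0, 0],
    [0, 0, 0, 4, -1, 0, 0],
    [0, 0, 0, 0, 0, 0, 0],
    [0, 0, 0, 0, 0, 0, 0],
    [0, 0, 0, 0, 0, 0, 0],
    [0, 0, 0, 0, 0, 0, 0],
    [0, 0, 0, 0, 0, 0, 0],
    [0, 0, 0, 0, 0, 0, 0],
    [0, 0, 0, 0, 0, -7, 0],
    [0, 0, 0, 0, 0, -7, 0],
    [0, 0, 0, 0, 0, -7, 0],
    [0, 0, 0, 0, 0, -7, 0],
    [0, 0, 0, 0, 0, 0, 0]
  ]
}}

```text
clock: 6.52
eef_pos: [565.6, -39.4, 162.8]
eef_rot: [3.039, 0.002, 1.349]
wrist_force: [-0.6, -0.6, 0.4]
finger_gap: 93.9
finger_force: 0.0
```

Emit:
{"name": "servo_tool", "arguments": {
  "rows": [
    [0, 0, 0, 0, 0, 0, 1],
    [0, 0, 0, 0, 0, 0, 1],
    [0, 0, 0, 0, 0, 0, 1],
    [0, 0, 0, 0, 0, 0, 1],
    [0, 0, 0, 0, 0, 0, 1],
    [0, 0, 0, 0, 0, 0, 1],
    [0, 0, 0, 0, 0, 0, 1],
    [0, 0, 0, 0, 0, 0, 1],
    [0, 0, 0, 0, 0, 0, 1]
  ]
}}

```text
clock: 7.65
eef_pos: [566.7, -39.7, 163.7]
eef_rot: [3.035, 0.002, 1.349]
wrist_force: [5.2, -0.6, -1.7]
finger_gap: 24.7
finger_force: 29.8
```

Gripped: gap 24.7 mm at 30 N. The commanded TCP now sits practically on the pivot, so pure rotations will do. I'll start the swivel.

Emit:
{"name": "servo_tool", "arguments": {
  "rows": [
    [0, 0, 0, 0, 0, 0, 1],
    [0, 0, -3, 0, 0, 0, 1],
    [0, 0, -5, 0, 0, 0, 1],
    [0, 0, -5, 0, 0, 0, 1],
    [0, 0, -5, 0, 0, 0, 1]
  ],
  "grip_force": 45
}}

```text
clock: 8.28
eef_pos: [567.3, -39.3, 163.8]
eef_rot: [3.034, -0.0, 1.033]
wrist_force: [11.0, 1.6, -4.5]
finger_gap: 24.2
finger_force: 44.7
```

Emit:
{"name": "servo_tool", "arguments": {
  "rows": [
    [0, 0, -6, 0.5, 0, 0, 1],
    [0, 0, -6, 0.5, 0, 0, 1],
    [0, 0, -6, 0, 0, 0, 1],
    [0, 0, -6, 0, 0, 0, 1],
    [0, 0, -6, 0, 0, 0, 1],
    [0, 0, -6, 0, 0, 0, 1],
    [0, 0, 0, 0, 0, 0, 1]
  ]
}}

```text
clock: 9.15
eef_pos: [568.8, -39.0, 163.8]
eef_rot: [3.036, -0.003, 0.406]
wrist_force: [15.0, 4.1, -4.1]
finger_gap: 24.2
finger_force: 44.5
```

Emit:
{"name": "servo_tool", "arguments": {
  "rows": [
    [0, 0, -6, 1, 0.5, 0, 1],
    [0, 0, -6, 1, 0.5, 0, 1],
    [0, 0, -6, 0, 0, 0, 1],
    [0, 0, -6, 0, 0, 0, 1],
    [0, 0, -6, 0, 0, 0, 1],
    [0, 0, -6, 0, 0, 0, 1],
    [0, 0, 0, 0, 0, 0, 1]
  ]
}}

```text
clock: 10.02
eef_pos: [570.1, -39.4, 163.8]
eef_rot: [3.036, -0.002, -0.223]
wrist_force: [10.0, -5.0, -2.6]
finger_gap: 24.3
finger_force: 44.5
```

Emit:
{"name": "servo_tool", "arguments": {
  "rows": [
    [0, 0, -6, 0, 0, 0, 1],
    [0, 0, -6, 0, 0, 0, 1],
    [0, 0, -6, 0, 0, 0, 1],
    [0, 0, 0, 0, 0, 0, 1],
    [0, 0, 0, 0, 0, 0, 1]
  ]
}}

```text
clock: 10.65
eef_pos: [570.4, -39.3, 164.0]
eef_rot: [3.038, -0.003, -0.534]
wrist_force: [8.9, -4.1, -1.2]
finger_gap: 28.3
finger_force: 52.6
```

```bash
python3 - <<'E'
from h import *
s=manip.read_state(); print({k:np.round(s[k],3) for k in("clock","joints","eef_pos","eef_rot","wrist_force","moment","finger_gap")})
a=manip.camera("top")[160:270,190:380,::-1]; b=manip.camera("scene")[120:275,220:360,::-1]
o=np.hstack([cv2.resize(a,(500,290),interpolation=2),cv2.resize(b,(262,290),interpolation=2)]); cv2.imwrite("pics/t2.png",o)
E
```

```text
{'clock': np.float64(10.65), 'joints': array([-0.082,  0.386,  1.423, -0.096,  1.376,  2.043]), 'eef_pos': array([570.415, -39.289, 163.978]), 'eef_rot': array([ 3.038e+00, -3.000e-03, -5.340e-01]), 'wrist_force': array([ 8.918, -4.083, -1.212]), 'moment': array([-1.182, -2.114,  1.893]), 'finger_gap': np.float64(28.325)}
```

View pics/t2.png

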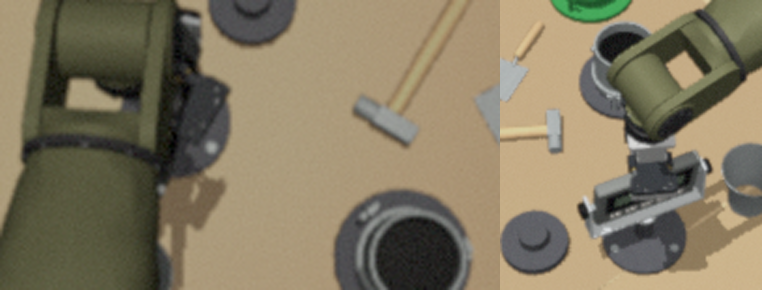

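```bash
python3 - <<'E'
from h import *
b=manip.camera("scene")[185:265,255:340,::-1]; cv2.imwrite("pics/s3.png",cv2.resize(b,None,fx=7,fy=7,interpolation=2))
E
```

```text
(no output)
```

View pics/s3.png

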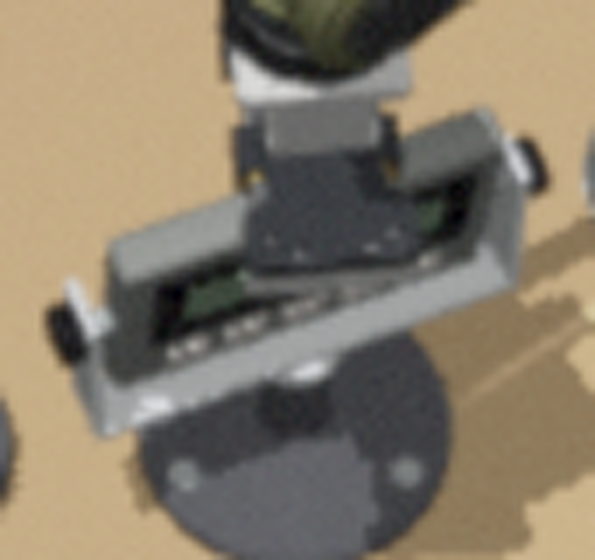

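The keys and green display are on this side, so the screen originally faced the robot (-x), and the dark panel I saw was its back. I also hit the swivel stop, since the pads opened to 28 mm. The mould direction is now half a turn the other way, so I'll turn back about +180°. Wrist joint 6 has room for that.

Emit:
{"name": "servo_tool", "arguments": {
  "rows": [
    [0, 0, 6, 0, 0, 0, 1],
    [0, 0, 6, 0, 0, 0, 1],
    [0, 0, 6, 0, 0, 0, 1],
    [0, 0, 6, 0, 0, 0, 1],
    [0, 0, 6, 0, 0, 0, 1],
    [0, 0, 6, 0, 0, 0, 1],
    [0, 0, 6, 0, 0, 0, 1],
    [0, 0, 6, 0, 0, 0, 1],
    [0, 0, 6, 0, 0, 0, 1],
    [0, 0, 6, 0, 0, 0, 1],
    [0, 0, 0, 0, 0, 0, 1]
  ]
}}

```text
clock: 12.18
eef_pos: [567.9, -40.5, 163.8]
eef_rot: [3.035, 0.005, 0.512]
wrist_force: [-7.4, -13.1, 4.8]
finger_gap: 23.7
finger_force: 44.8
```

Emit:
{"name": "servo_tool", "arguments": {
  "rows": [
    [0, 0, 6, -0.5, -0.5, 0, 1],
    [0, 0, 6, 0, -0.5, 0, 1],
    [0, 0, 6, 0, 0, 0, 1],
    [0, 0, 6, 0, 0, 0, 1],
    [0, 0, 6, 0, 0, 0, 1],
    [0, 0, 6, 0, 0, 0, 1],
    [0, 0, 6, 0, 0, 0, 1],
    [0, 0, 6, 0, 0, 0, 1],
    [0, 0, 6, 0, 0, 0, 1],
    [0, 0, 6, 0, 0, 0, 1],
    [0, 0, 0, 0, 0, 0, 1]
  ]
}}

```text
clock: 13.55
eef_pos: [568.3, -41.6, 163.7]
eef_rot: [3.037, 0.005, 1.559]
wrist_force: [-1.4, -13.3, 2.1]
finger_gap: 23.5
finger_force: 44.8
```

Emit:
{"name": "servo_tool", "arguments": {
  "rows": [
    [0, 0, 6, 0, 0, 0, 1],
    [0, 0, 6, 0, 0, 0, 1],
    [0, 0, 6, 0, 0, 0, 1],
    [0, 0, 6, 0, 0, 0, 1],
    [0, 0, 6, 0, 0, 0, 1],
    [0, 0, 0, 0, 0, 0, 1]
  ]
}}

```text
clock: 14.3
eef_pos: [568.8, -41.7, 163.8]
eef_rot: [3.038, 0.005, 2.083]
wrist_force: [1.2, -13.3, -0.1]
finger_gap: 24.0
finger_force: 44.9
```

Emit:
{"name": "servo_tool", "arguments": {
  "rows": [
    [0, 0, 6, 0, -0.5, 0, 1],
    [0, 0, 6, 0, -0.5, 0, 1],
    [0, 0, 6, 0, 0, 0, 1],
    [0, 0, 6, 0, 0, 0, 1],
    [0, 0, 6, 0, 0, 0, 1],
    [0, 0, 0, 0, 0, 0, 1]
  ]
}}

```text
clock: 15.05
eef_pos: [569.1, -41.6, 163.8]
eef_rot: [3.038, 0.004, 2.607]
wrist_force: [4.8, -6.4, -0.7]
finger_gap: 23.8
finger_force: 45.0
```

```bash
python3 - <<'E'
from h import *
s=manip.read_state(); print({k:np.round(s[k],3) for k in("clock","joints","eef_pos","eef_rot","wrist_force","moment","finger_gap")})
print(np.round(R.from_euler("xyz",s["eef_rot"]).as_matrix(),3))
b=manip.camera("scene")[:,:,::-1]; cv2.imwrite("pics/s4.png",b); cv2.imwrite("pics/t4.png",manip.camera("top")[:,:,::-1])
E
```

```text
{'clock': np.float64(15.05), 'joints': array([-0.189,  0.319,  1.513,  0.1  ,  1.271, -1.253]), 'eef_pos': array([569.145, -41.62 , 163.784]), 'eef_rot': array([3.038, 0.004, 2.607]), 'wrist_force': array([ 4.849, -6.394, -0.704]), 'moment': array([-1.393, -1.087,  0.168]), 'finger_gap': np.float64(23.781)}
[[-0.86   0.506  0.056]
 [ 0.51   0.856  0.087]
 [-0.004  0.103 -0.995]]
```

Now I lean it back: +36° about (-0.86, 0.51, 0), since the tool reads 6° forward at present.

Emit:
{"name": "servo_tool", "arguments": {
  "rows": [
    [-1.72, 1.02, 0, 0, 0, 0, 1],
    [-3.44, 2.04, 0, 0, 0, 0, 1],
    [-3.44, 2.04, 0, 0, 0, 0, 1],
    [-3.44, 2.04, 0, 0, 0, 0, 1],
    [-3.44, 2.04, 0, 0, 0, 0, 1],
    [0, 0, 0, 0, 0, 0, 1]
  ]
}}

```text
clock: 15.9
eef_pos: [568.9, -41.4, 163.8]
eef_rot: [-2.928, 0.004, 2.608]
wrist_force: [2.3, -7.8, 2.3]
finger_gap: 23.2
finger_force: 45.0
```

Emit:
{"name": "servo_tool", "arguments": {
  "rows": [
    [-3.44, 2.04, 0, 0, 0, 0, 1],
    [-3.44, 2.04, 0, 0, 0, 0, 1],
    [-3.44, 2.04, 0, 0, 0, 0, 1],
    [-3.44, 2.04, 0, 0, 0, 0, 1],
    [-1.72, 1.02, 0, 0, 0, 0, 1],
    [0, 0, 0, 0, 0, 0, 1],
    [0, 0, 0, 0, 0, 0, 1]
  ]
}}

```text
clock: 16.77
eef_pos: [568.6, -41.6, 163.9]
eef_rot: [-2.615, 0.003, 2.607]
wrist_force: [0.7, -6.8, 2.3]
finger_gap: 23.9
finger_force: 45.0
```

```bash
python3 - <<'E'
from h import *
s=manip.read_state(); print({k:np.round(s[k],3) for k in("clock","joints","wrist_force","moment","finger_gap")})
m=R.from_euler("xyz",s["eef_rot"]).as_matrix(); print(np.round(m,3)); print("lean",np.degrees(np.arccos(-m[2,2])),"yaxis",np.degrees(np.arctan2(m[1,1],m[0,1])))
E
```

```text
{'clock': np.float64(16.775), 'joints': array([ 0.084,  0.568,  1.252, -0.424,  1.638, -0.912]), 'wrist_force': array([ 0.668, -6.826,  2.269]), 'moment': array([-1.655, -0.194,  0.773]), 'finger_gap': np.float64(23.95)}
[[-0.86   0.442 -0.254]
 [ 0.51   0.743 -0.433]
 [-0.003 -0.502 -0.865]]
lean 30.144246000912066 yaxis 59.261319737561614
```

Emit:
{"name": "servo_tool", "arguments": {
  "rows": [
    [0, 0, 0, 0, 0, 0, 0.6],
    [0, 0, 0, 0, 0, 0, 0.3],
    [0, 0, 0, 0, 0, 0, 0],
    [0, 0, 0, 0, 0, 0, 0],
    [0, 0, 0, 0, 0, 0, 0],
    [0, 0, 0, 0, 0, 0, 0],
    [0, 0, 0, 0, 0, 0, 0],
    [0, 0, 0, 2.5, 4.3, 8.7, 0],
    [0, 0, 0, 5, 8.7, 17.3, 0],
    [0, 0, 0, 7.5, 13, 26, 0],
    [0, 0, 0, 7.5, 13, 26, 0],
    [0, 0, 0, 7.5, 13, 26, 0],
    [0, 0, 0, 5, 8.7, 17.3, 0]
  ]
}}

```text
clock: 18.4
eef_pos: [603.8, 21.2, 286.6]
eef_rot: [-2.619, 0.003, 2.607]
wrist_force: [0.5, -0.3, -0.4]
finger_gap: 93.6
finger_force: 0.0
```

Emit:
{"name": "servo_tool", "arguments": {
  "rows": [
    [0, 0, 0, -15, 20, 30, 0],
    [0, 0, 0, -15, 30, 30, 0],
    [0, 0, 0, -20, 40, 0, 0],
    [0, 0, 0, -20, 40, 0, 0],
    [0, 0, 0, -20, 40, 0, 0],
    [0, 0, 0, -20, 40, 0, 0],
    [0, 0, 0, -20, 40, 0, 0],
    [0, 0, 0, -20, 40, 0, 0],
    [0, 0, 0, 0, 0, 0, 0],
    [0, 0, 0, 0, 0, 0, 0]
  ]
}}

```text
clock: 19.65
eef_pos: [453.6, 309.9, 345.0]
eef_rot: [-2.618, 0.002, 2.607]
wrist_force: [0.4, 0.7, 0.4]
finger_gap: 94.0
finger_force: 0.0
```

```bash
python3 - <<'E'
from h import *
a=manip.camera("top")[150:300,190:380,::-1]; b=manip.camera("scene")[125:275,225:365,::-1]
print(manip.read_state()["wrist_force"])
cv2.imwrite("pics/fin.png",np.hstack([cv2.resize(a,None,fx=2.4,fy=2.4,interpolation=2),cv2.resize(b,None,fx=2.4,fy=2.4,interpolation=2)]))
E
```

```text
[-0.49600412  0.42995474  0.4532634 ]
```

View pics/fin.png

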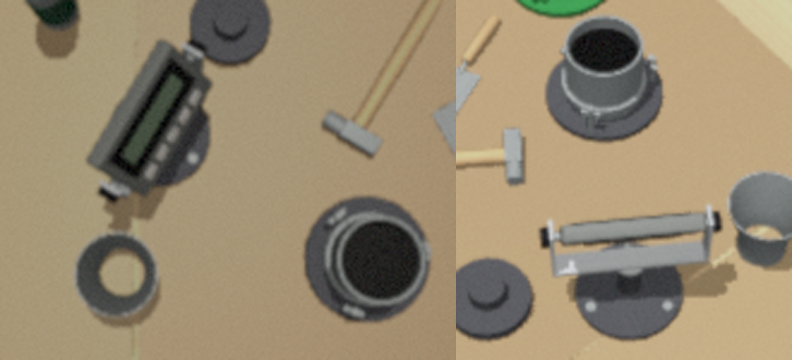

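The screen with its keys now faces the mould and leans back. The knobs are at crop (196,48) and (109,193), and the mould's rim at (380,260). Here is a numeric check.

```bash
python3 - <<'E'
from h import *
f=lambda u,v,z:onz("top",190+u/2.4,150+v/2.4,z)
a=f(196,48,165);b=f(109,193,165);m=f(380,260,120);c=(a+b)/2;d=(a-b)[:2];d/=np.linalg.norm(d)
n=np.array([d[1],-d[0]]); v=(m-c)[:2]; n*=np.sign(n@v); print(c,m,"facing",np.degrees(np.arctan2(n[1],n[0])),"miss",v@d,"ahead",v@n)
# lean: back top edge (x_body=+12,z=+62), height 165+62cos-12sin.. and front bottom edge
for L in (25,30,35):
    t=np.radians(L)
    zt=165+62*np.cos(t)-12*np.sin(t); zb=165-62*np.cos(t)+12*np.sin(t)
    T=(f(157,42,zt)+f(92,160,zt))/2; print(L,"back-top offset meas",(T-c)[:2]@-n,"pred",62*np.sin(t)+12*np.cos(t))
E
```

```text
[565.56361763 -43.08396856 165.        ] [ 387.52351355 -339.30180064  120.        ] facing -120.23704414185883 miss -4.648670136709228 ahead 345.57440959206065
25 back-top offset meas 35.712575414871 pred 37.07802567236316
30 back-top offset meas 36.25815411994118 pred 41.392304845413264
35 back-top offset meas 36.861534152202566 pred 45.39156358523275
```

The facing is good, with a 5 mm miss. The lean from the picture reads a bit low against the tool's 30°, so I'll check it with an edge profile across the case.

```bash
python3 - <<'E'
from h import *
acc=np.mean([cv2.cvtColor(manip.camera("top"),cv2.COLOR_RGB2GRAY).astype(float) for _ in range(6)],0).astype(np.float32)
c=np.array([566,-42.]);n=np.array([-.506,-.862]);d=np.array([.862,-.506])
P=[]
for s in(-80,-77,77,80):
    uv=np.array([proj("top",[*(c+d*s-n*o),165]) for o in np.arange(-70,71,2)],np.float32)
    P.append(cv2.remap(acc,uv[:,:1],uv[:,1:],cv2.INTER_LINEAR).ravel())
P=np.array(P)
for k,o in enumerate(np.arange(-70,71,2)): print(o,P[:,k].astype(int))
pi=lambda P:np.array(onz("top",*proj("top",P),165))[:2]
for L in(22,26,30,34):
    t=np.radians(L);r=[]
    for s in(-78,78):
        for x,z in((12,62),(-12,62),(-12,-62)):
            o=x*np.cos(t)+z*np.sin(t); h=165+z*np.cos(t)-x*np.sin(t)
            r.append(round(float((pi([*(c+d*s-n*o),h])-c)@-n),1))
    print(L,r)
E
```

```text
-70 [153 153 152 153]
-68 [153 152 152 153]
-66 [148 150 152 152]
-64 [139 139 152 152]
-62 [123 125 152 152]
-60 [108 109 152 152]
-58 [ 99  99 153 152]
-56 [ 97  97 153 152]
-54 [ 98  97 152 152]
-52 [ 97  96 153 153]
-50 [ 97  97 154 153]
-48 [ 95  94 152 153]
-46 [ 91  90 150 150]
-44 [ 84  82 137 145]
-42 [ 77  74 119 130]
-40 [ 72  70  93 115]
-38 [68 68 78 97]
-36 [67 66 70 88]
-34 [66 65 65 79]
-32 [66 65 65 75]
-30 [66 66 64 73]
-28 [66 66 63 72]
-26 [66 65 65 68]
-24 [66 63 65 68]
-22 [66 63 65 66]
-20 [65 59 63 66]
-18 [64 57 61 65]
-16 [64 59 59 64]
-14 [65 56 56 64]
-12 [65 54 53 65]
-10 [64 54 51 63]
-8 [65 53 48 64]
-6 [65 55 46 60]
-4 [65 57 45 59]
-2 [65 57 44 61]
0 [65 57 40 58]
2 [65 58 36 56]
4 [65 56 31 53]
6 [67 58 30 51]
8 [67 61 28 48]
10 [67 60 26 47]
12 [66 61 23 44]
14 [65 61 22 41]
16 [65 59 22 39]
18 [66 58 21 37]
20 [66 60 29 39]
22 [67 63 42 49]
24 [68 66 56 58]
26 [75 71 69 69]
28 [84 84 80 80]
30 [94 96 92 91]
32 [102 103  99  99]
34 [103 103 102 102]
36 [102 102 101 102]
38 [100 100  99 100]
40 [99 99 97 98]
42 [98 99 96 97]
44 [101 102  97  99]
46 [108 112 105 105]
48 [124 127 118 121]
50 [140 143 134 136]
52 [149 151 146 146]
54 [154 154 151 151]
56 [155 155 152 153]
58 [155 155 152 153]
60 [154 154 152 153]
62 [154 154 153 152]
64 [155 154 152 152]
66 [155 154 151 151]
68 [155 154 149 151]
70 [154 154 147 150]
22 [42.8, 20.8, -39.0, 42.8, 20.8, -39.0]
26 [46.1, 25.2, -42.3, 46.1, 25.2, -42.3]
30 [49.2, 29.4, -45.3, 49.2, 29.4, -45.3]
34 [52.1, 33.5, -48.2, 52.1, 33.5, -48.2]
```

The measured edges (+49, +28, -42.5 mm) match a lean of 28–30°. I'm handing in.

```bash
python3 -c "
from cell import manip; print(manip.sign_off())"
```

```text
the job is handed in; nothing more can be done
None
```

I handed the job in at about 20 s on the clock: the display faces the mould (camera check: about 5 mm off its centre), leans back about 28–30°, and the arm is clear; sign-off returned no verdict, and I saw no loose item move, though I didn't measure them.

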